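# Push the brake pistons back with the piston wedge and hold them flush

## Robot

A 6-joint arm with a two-finger parallel gripper is mounted at the origin on the work surface. World frame = base frame: x ahead of the robot, y to its left, z up, the work surface at z = 0. Lengths are in mm, angles in rad, forces in N, time in s.
With the tool pointing down it reaches from about 400 to 925 mm from the base axis. Payload 12.5 kg.
Tool frame: the origin (TCP) lies between the finger pads; the fingertips stand 11 mm ahead of it and the grasp point (between the pads) lies 8 mm behind it; y points along the fingers, x is the direction in which the jaws open and shut, and the axes are right-handed (so a half turn about y gives the same grasp; the last joint's range is limited). The gripper opens to 95 mm and grips with 3 to 60 N. Pads are 20 mm wide; open, the fingers measure 119 mm over their backs; the gripper's body (75 mm by 180 mm) begins 59 mm behind the grasp point.
Start: joints at [-0.106, 0.491, 1.559, -0, 1.092, -0.106], TCP at [625.016, 0.021, 225.661] pointing down, gripper open.
Joint ranges: [-3.1, 3.1], [-0.84, 2.19], [0.05, 2.79], [-1.13, 4.28], [0.06, 2.93], [-2.69, 2.69]. Speed limits (rad/s): [2.22, 2.22, 2.79, 3.14, 3.14, 3.14].

## Interface

Orientations are given as [roll, pitch, yaw] about the fixed x, y, z axes, in that order (R = Rz(yaw) Ry(pitch) Rx(roll)).
In Python, from cell import env gives the robot as it stands.
- The arm moves only by the tool jog_arm, never from a script. Its argument "series" is a list of rows, each an object of numbers: "dx", "dy", "dz": the shift along the world's x, y, z in m; "rx", "ry", "rz": the turn, a rotation vector about the world's x, y, z in degrees; "gripper": the opening, from 0 (shut) to 1 (fully open). A call has 1 to 12 rows; each row shifts and turns the commanded pose from where the row before left it; what a row does not reach is not made up. A row lasts 1/10 s, in which the tool goes at most 50 mm and 8.59 degrees, less where a joint would pass 70% of its speed; a pose out of reach is approached as far as the arm can. A call is refused whole if a number of a shift passes 0.05 or a number of a turn 8.59, either way. A call with a gripper value outside its range is refused whole. The fingers move at their own pace and stop on an object; the grip force is fixed at half the most. Time passes only in rows, so rows that do not move let the fingers close. It gives the time, the measured TCP pose, the force and the opening at its end, in the units of the state.
- env.state(): the state, without advancing time (a new reading comes with each control period).
- env.read_camera(name): name is "scene" or "side" or "wrist"; returns the picture (480x640x3 uint8, red, green, blue); there is no depth.
- env.camera_info(name): a dict with "camera_matrix" (3x3 intrinsics, pixels), "R" (3x3) and "t" (3): a world point X has camera coordinates R X + t; the wrist camera has in their place "mount" (4x4, takes a point from camera to tool coordinates, whose origin is the TCP and whose axes are the tool frame's). Camera axes: x right, y down, z forward; pixel columns grow to the right and rows downward; lengths in mm; the calibration is good to about 2 mm. A picture is of the moment at which its call begins: read the wrist's pose just before it. camera_info takes no time and is no camera call.
- env.job_done(): hands the job in, once; it reports no verdict.
The state is a dict: "t": time; "joints": joint angles; "qvel": joint speeds; "tau": joint torques, N m; "eef_pos": TCP position; "tcp_rot": TCP orientation; "ft_force": force on the tool from outside, world axes, zero at the start; "moment": the same for the moment, N m; "opening": opening from 0.0 (shut) to 1.0 (fully open).
Only numpy, scipy, OpenCV 4.12 (cv2) and the standard library are available. Lean on these libraries where they do the work, as an engineer would, in place of code of your own. Each camera call takes 0.05 s, during which the arm holds its last target.

## Task

Take the yellow piston wedge out of the tool rack and slide it, nose down, between the two white pistons of the brake caliper whose gap is already wide enough for the wedge's nose; do not force it into the other caliper, whose pistons are out too far. Push it down until its collar sits on the caliper and both pistons are pushed back flush with the slot walls or a little deeper, and finish while still holding the wedge pressed down there, because the pistons creep out again and lift it as soon as it is let go. Leave the bleed block, the dish, the bottle and the old pad where they are.

Things in the scene. Friction and masses are not known exactly. Their poses are not given: they have to be found in the camera images.
- wedge_grip (a point): Yellow plastic piston wedge, 80 mm tall, 35 g, upright, nose down, in the rack slot marked yellow. Point: centre of its handle, 24 mm (own x) by 18 mm (own y) by 50 mm (z, up), free on all sides. The collar, 26 (x) by 42 (y) by 5 mm, has its top 25 mm below the point and rests on the rack. The nose tip is 55 mm below the point. A half turn about z makes no difference.
- wedge_nose (a point): Tip of the wedge's nose, on its centre line; axes as for the handle. The nose is 25 mm long, 22 mm wide in x, and tapers in y evenly from 25 mm at the collar to 3 mm at the tip.
- wedge_collar (a point): Centre of the underside of the wedge's collar, 25 mm above the nose tip, 30 mm below the handle's centre; same axes as the handle.
- caliper_a_mouth (a point): Dark brake caliper a, 66 x 64 mm, top 84 mm above the bench, slot up in a lower blue vice, fixed. Point: middle of the slot's mouth, level with the caliper's top. x along the slot (open-ended), y across, z up. Slot 16 mm wide, 34 mm deep; in its middle 28 mm a window 20 mm deep widens it to 29 mm. In each wall a white 22 mm piston moves along y, top edge 7 mm below the point.
- caliper_b_mouth (a point): Brake caliper b in its own vice: the same as a except for how far its pistons stand out; point and axes as for a. The two calipers' places change.
- piston_a_l (a joint): How far (m) caliper a's +y piston stands out of the slot wall: 0 flush, larger = farther out towards the middle. Gap between a caliper's pistons = 0.016 m minus both values. Smooth; seal friction 3 N plus fluid push-back, 6.5 N at flush: let go, it creeps out again to about 2 mm. The wedge with its collar down and central sets both about 0.5 mm past flush; pushing it there takes about 11 N.
- piston_a_r (a joint): The same for caliper a's piston on its -y side.
- piston_b_l (a joint): The same for caliper b's piston on its +y side.
- piston_b_r (a joint): The same for caliper b's piston on its -y side.
- rack: Grey plastic tool rack, fixed, 160 mm (x) by 70 mm (y) by 44 mm high, origin at the middle of its underside. Wedge slot (yellow mark) centred at x = -42 mm, bleed block slot (red mark) at x = +42 mm.
- bleed_block: Bystander: red plastic bleed block, 28 x 18 mm, in its own rack slot, standing 26 mm above the rack's top; origin at its foot, 32 mm below the rack's top.
- parts_dish: Bystander: round steel dish, 92 mm across, 24 mm high; origin at the middle of its underside.
- cleaner: Bystander: white plastic cleaner bottle with a red cap, 60 mm diameter, 170 mm high; origin at the middle of its underside.
- old_pad: Bystander: one worn brake pad lying flat on the mat, 26 x 42 x 6 mm; origin under it.
Mind the look-alikes: they are no part of the job. What is shaped like the part that bears wedge_grip but green is not meant.

How it is judged:
By the outcome, as a careful person would: the job done as asked, in the order asked, and still so for the second after the job is handed in, while the arm keeps its last pose, push and grip.
It also fails if it takes over 35 s, if anything falls off the work surface, if the arm or the gripper's body presses on something with over 40 N, if the wrist force passes 120 N, or if a joint passes its speed limit or range.

## Working session

There is one attempt and no reset: what is moved stays moved. The work goes in short steps, Python scripts to look and compute and a tool call to move; the robot and the scene stay as the last step left them, time stands still between calls to the robot, and variables do not carry over. Pictures are saved under pics/ and viewed, and the job is handed in when it is done.

Besides the shell and the picture viewer there is one more tool, called after "Call:" by a JSON object that holds its "method" and its "body". jog_arm: Moves the arm, as the interface text tells. Its arguments: {"type":"object","properties":{"series":{"type":"array"}},"required":["series"]}

```bash
ls; mkdir -p pics
python3 - <<'E'
from cell import env
import cv2
print(env.state())
for n in ["scene","side","wrist"]:
    print(n,env.camera_info(n))
    cv2.imwrite(f"pics/{n}0.png",env.read_camera(n)[:,:,::-1])
E
```

```text
pics
{'t': 0.0, 'joints': array([-1.05568567e-01,  4.91555288e-01,  1.55944990e+00,  1.72875997e-05,
        1.09169113e+00, -1.05616120e-01]), 'qvel': array([-1.59660463e-03, -2.69389481e-04,  1.90602272e-04, -8.72544957e-06,
       -2.42173557e-03,  4.90053658e-04]), 'tau': array([-9.52334158e-04, -6.12640929e+01, -2.58175153e+01,  6.92750537e-02,
        4.83079045e-02, -1.38641695e-05]), 'eef_pos': array([6.24770546e+02, 7.07069339e-02, 2.25064238e+02]), 'tcp_rot': array([-1.57066473e+00,  1.09590199e-03,  3.96476585e-05]), 'ft_force': array([ 0.00812965, -0.34443194, -0.34962174]), 'moment': array([-0.02639215, -0.03940007, -0.02733668]), 'opening': 1.0044276722502121}
scene {'camera_matrix': array([[460.84750392,   0.        , 322.99324053],
       [  0.        , 460.84750392, 239.01449231],
       [  0.        ,   0.        ,   1.        ]]), 'R': array([[ 0.01407463,  0.9998936 , -0.00383373],
       [ 0.75567292, -0.01314761, -0.65481721],
       [-0.65479794,  0.00631926, -0.75577757]]), 't': array([ -16.45147467, -383.69419301, 1222.25130623])}
side {'camera_matrix': array
[... 189 characters left out ...]
 0.01131759],
       [-0.10182764,  0.47430468, -0.87445195],
       [ 0.1606921 , -0.85963501, -0.48498011]]), 't': array([ 558.82861311,  155.00847855, 1002.98317612])}
wrist {'camera_matrix': array([[423.88781759,   0.        , 319.56335045],
       [  0.        , 423.88781759, 237.4844107 ],
       [  0.        ,   0.        ,   1.        ]]), 'mount': array([[ 9.99998539e-01,  1.58608223e-03, -6.37142002e-04,
         5.88042344e-01],
       [ 1.00681952e-03, -2.45353952e-01,  9.69433043e-01,
        -1.59321988e+02],
       [ 1.38127521e-03, -9.69432268e-01, -2.45355190e-01,
         6.91423106e+01],
       [ 0.00000000e+00,  0.00000000e+00,  0.00000000e+00,
         1.00000000e+00]])}
```

View pics/scene0.png

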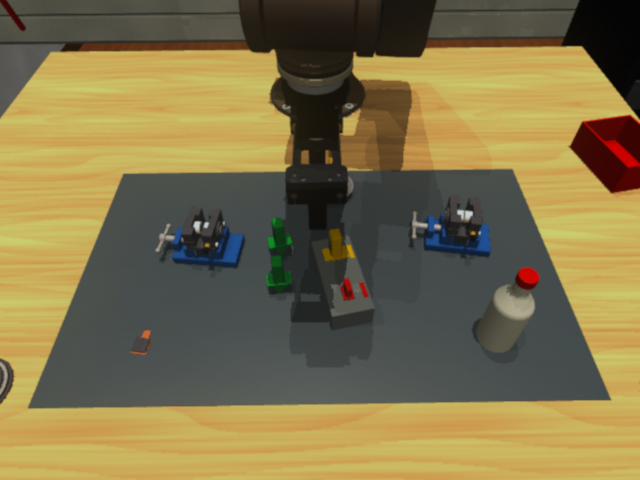

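View pics/side0.png

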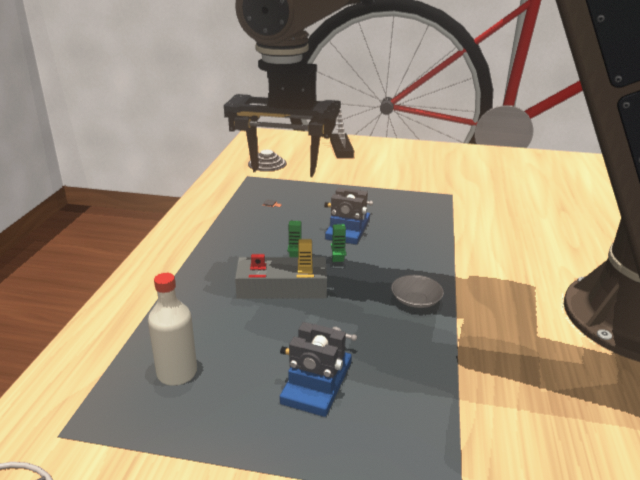

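View pics/wrist0.png

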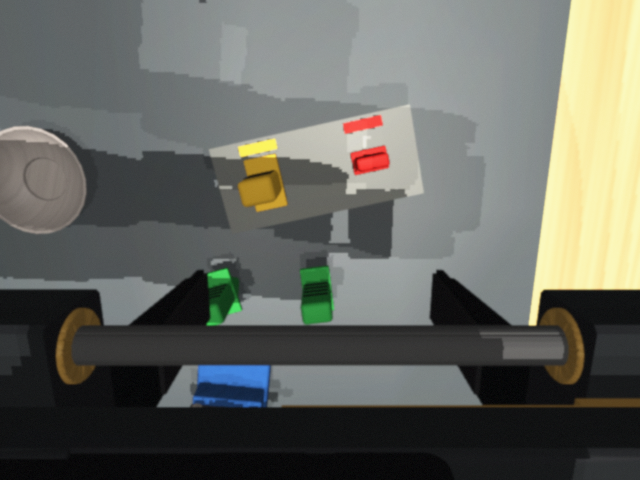

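```bash
cat > h.py <<'E'
import numpy as np, cv2
from scipy.spatial.transform import Rotation as Rot
from cell import env
def cam(name, st=None):
    c=env.camera_info(name); K=np.array(c["camera_matrix"])
    if name!="wrist": return K,np.array(c["R"]),np.array(c["t"])
    st=st or env.state()
    T=np.eye(4); T[:3,:3]=Rot.from_euler("xyz",st["tcp_rot"]).as_matrix(); T[:3,3]=st["eef_pos"]
    C=T@np.array(c["mount"]); R=C[:3,:3].T
    return K,R,-R@C[:3,3]
def back(c,uv,z):
    K,R,t=c; d=R.T@np.linalg.inv(K)@np.array([uv[0],uv[1],1.]); o=-R.T@t
    return o+d*(z-o[2])/d[2]
def proj(c,X):
    K,R,t=c; p=(np.atleast_2d(X)@R.T+t)@K.T; return p[:,:2]/p[:,2:]
E
python3 - <<'E'
from h import *
w=cam("wrist");s=cam("scene");d=cam("side")
np.set_printoptions(precision=1,suppress=True)
# rack top corners in wrist
for uv in [(209,150),(409,105),(424,191),(231,232)]: print("rack",back(w,uv,44))
print("handle top w",back(w,(259,188),99), "scene",back(s,(336,235),99))
for n,uv in [("calL",(205,222)),("calR",(463,213))]: print(n,back(s,uv,84))
print(back(d,(350,200),84),back(d,(318,340),84))
for n,c,(x0,y0,x1,y1) in [("scene","L",(150,190,260,280)),("scene","R",(400,180,510,270)),("side","L",(310,170,400,260)),("side","R",(270,310,370,420))]:
    im=cv2.imread(f"pics/{n}0.png")[y0:y1,x0:x1]
    cv2.imwrite(f"pics/{n}_{c}.png",cv2.resize(im,None,fx=4,fy=4,interpolation=cv2.INTER_CUBIC))
a=[cv2.resize(cv2.imread(f"pics/{f}.png"),(400,300)) for f in ["scene_L","scene_R","side_L","side_R"]]
cv2.imwrite("pics/q.png",np.vstack([np.hstack(a[:2]),np.hstack(a[2:])]))
E
```

```text
rack [537.8  53.9  44. ]
rack [693.5  88.   44. ]
rack [709.1  21.8  44. ]
rack [551.8 -12.5  44. ]
handle top w [584.2  31.3  99. ] scene [585.3  30.2  99. ]
calL [ 537.8 -197.    84. ]
calR [524.  257.7  84. ]
[ 529.7 -175.7   84. ] [512.9 269.3  84. ]
```

View pics/q.png

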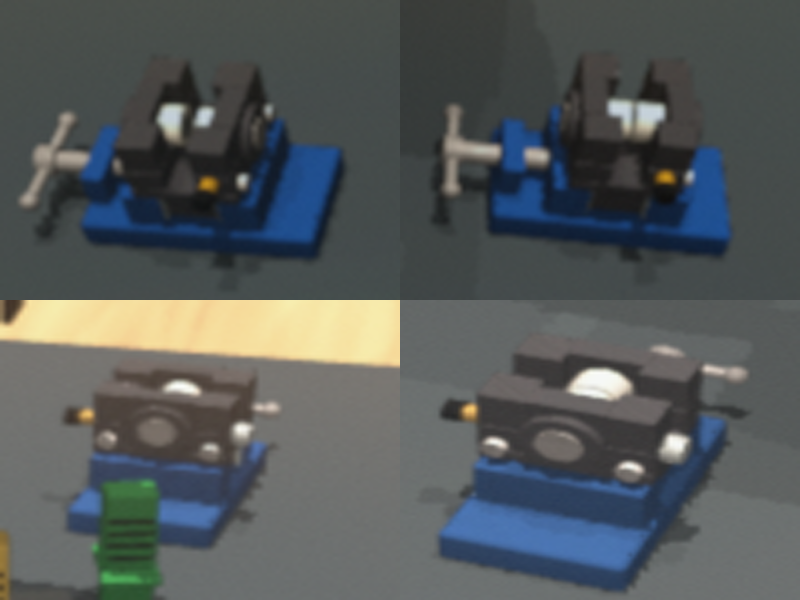

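Call:
{"method": "jog_arm", "body": {"series": [{"dx": -0.009,"dy": -0.02,"dz": -0.004},{"dx": -0.018,"dy": -0.04,"dz": -0.008},{"dx": -0.018,"dy": -0.04,"dz": -0.008},{"dx": -0.018,"dy": -0.04,"dz": -0.008},{"dx": -0.018,"dy": -0.04,"dz": -0.008},{"dx": -0.009,"dy": -0.02,"dz": -0.004},{"dx": 0,"gripper": 0.6},{"dx": 0}]}}

```text
$.series[0]: bad value
```

Run:
```python
from h import *
st=env.state(); print(st["t"],st["eef_pos"],st["tcp_rot"],st["opening"],abs(st["qvel"]).max())
im=env.read_camera("wrist"); np.savez("w1.npz",im=im,pos=st["eef_pos"],rot=st["tcp_rot"])
cv2.imwrite("pics/w1.png",im[:,:,::-1])
```

```text
0.15 [6.24816968e+02 9.23098231e-03 2.25183645e+02] [-1.57073562e+00  8.96499863e-04 -5.03177732e-05] 0.9996954281662592 0.002090907594357109
```

View pics/w1.png

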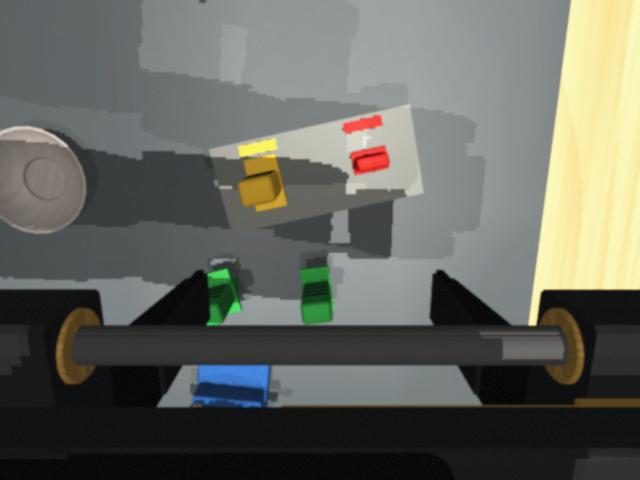

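Call:
{"method": "jog_arm", "body": {"series": [{"dx": -0.009,"dy": -0.02,"dz": -0.004,"rx": 0,"ry": 0,"rz": 0,"gripper": 1.0},{"dx": -0.018,"dy": -0.04,"dz": -0.008,"rx": 0,"ry": 0,"rz": 0,"gripper": 1.0},{"dx": -0.018,"dy": -0.04,"dz": -0.008,"rx": 0,"ry": 0,"rz": 0,"gripper": 1.0},{"dx": -0.018,"dy": -0.04,"dz": -0.008,"rx": 0,"ry": 0,"rz": 0,"gripper": 1.0},{"dx": -0.018,"dy": -0.04,"dz": -0.008,"rx": 0,"ry": 0,"rz": 0,"gripper": 1.0},{"dx": -0.009,"dy": -0.02,"dz": -0.004,"rx": 0,"ry": 0,"rz": 0,"gripper": 1.0},{"dx": 0,"dy": 0,"dz": 0,"rx": 0,"ry": 0,"rz": 0,"gripper": 0.6},{"dx": 0,"dy": 0,"dz": 0,"rx": 0,"ry": 0,"rz": 0,"gripper": 0.6}]}}

```text
t: 1.0
eef_pos: [535.0, -200.0, 185.6]
tcp_rot: [-1.571, 0.0, -0.001]
ft_force: [-0.8, -0.0, 0.6]
opening: 0.882
```

Run:
```python
from h import *
st=env.state(); print(st["t"],st["eef_pos"],st["tcp_rot"],st["opening"],abs(st["qvel"]).max())
im=env.read_camera("wrist"); np.savez("w1.npz",im=im,pos=st["eef_pos"],rot=st["tcp_rot"])
cv2.imwrite("pics/w1.png",im[:,:,::-1])
```

```text
1.0 [ 535.02854421 -200.01658403  185.64353631] [-1.57055254e+00  2.01350814e-05 -1.11463193e-03] 0.8819293026330955 0.028232487925571672
```

View pics/w1.png

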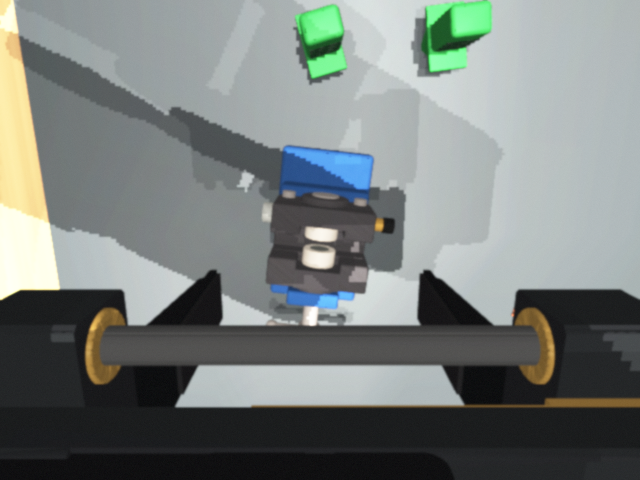

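Run:
```python
import cv2
im=cv2.imread("pics/w1.png")[183:303,250:410]
cv2.imwrite("pics/w1z.png",cv2.resize(im,None,fx=5,fy=5,interpolation=cv2.INTER_CUBIC))
```

```text
(no output)
```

View pics/w1z.png

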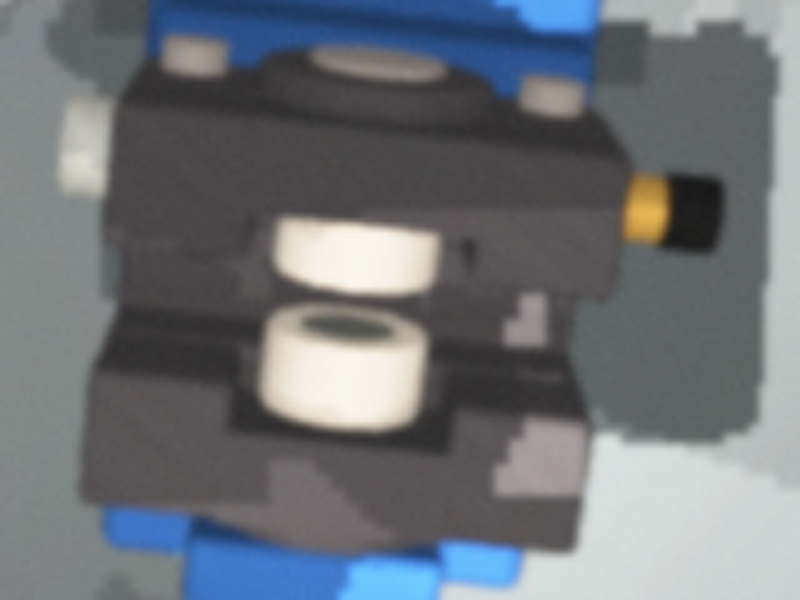

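```bash
cat >> h.py <<'E'
def camz(f):
    d=np.load(f); return cam("wrist",dict(tcp_rot=d["rot"],eef_pos=d["pos"])),np.ascontiguousarray(d["im"][:,:,::-1])
def frame(p):
    x,y,yaw=p; c,s=np.cos(yaw),np.sin(yaw)
    return lambda P:(np.atleast_2d(P)@np.array([[c,s,0],[-s,c,0],[0,0,1]])+[x,y,0])
def rect(hx,hy,z,cx=0,cy=0): return np.array([[cx-hx,cy-hy,z],[cx+hx,cy-hy,z],[cx+hx,cy+hy,z],[cx-hx,cy+hy,z]],float)
def calw(p):
    F=frame(p); L=[]
    for sy in (1,-1):
        L.append((F(rect(33,12,84,0,sy*20)),(0,255,0)))     # jaw top
        L.append((F(rect(14,3.25,84,0,sy*11.25)),(0,255,255))) # window
    L.append((F(rect(33,32,84)),(255,0,0)))
    return L
def draw(cm,im,L,box,f):
    x0,y0,x1,y1=box; z=cv2.resize(im[y0:y1,x0:x1],None,fx=f,fy=f,interpolation=cv2.INTER_CUBIC)
    z=(255*(z/255.)**0.6).astype(np.uint8)
    for P,c in L:
        q=((proj(cm,P)-[x0,y0]+0.5)*f-0.5); cv2.polylines(z,[np.round(q*8).astype(np.int32)],True,c,1,cv2.LINE_AA,3)
    return z
E
python3 - <<'E'
from h import *
cm,im=camz("w1.npz")
for uv in [(267,283),(366,293),(269,258),(368,262),(272,231),(372,242)]: print(uv,back(cm,uv,84))
p=(535,-194,-0.08)
z1=draw(cm,im,[],(250,183,410,303),5)
cv2.imwrite("pics/w1g.png",z1)
cv2.imwrite("pics/w1o.png",draw(cm,im,calw(p),(250,183,410,303),5))
E
```

```text
(267, 283) [ 501.13800275 -227.56643644   84.        ]
(366, 293) [ 565.95315113 -234.48748554   84.        ]
(269, 258) [ 502.93776655 -210.52152777   84.        ]
(368, 262) [ 566.66394855 -213.17624668   84.        ]
(272, 231) [ 505.35295175 -192.68176417   84.        ]
(372, 242) [ 568.8335503  -199.84556051   84.        ]
```

View pics/w1g.png

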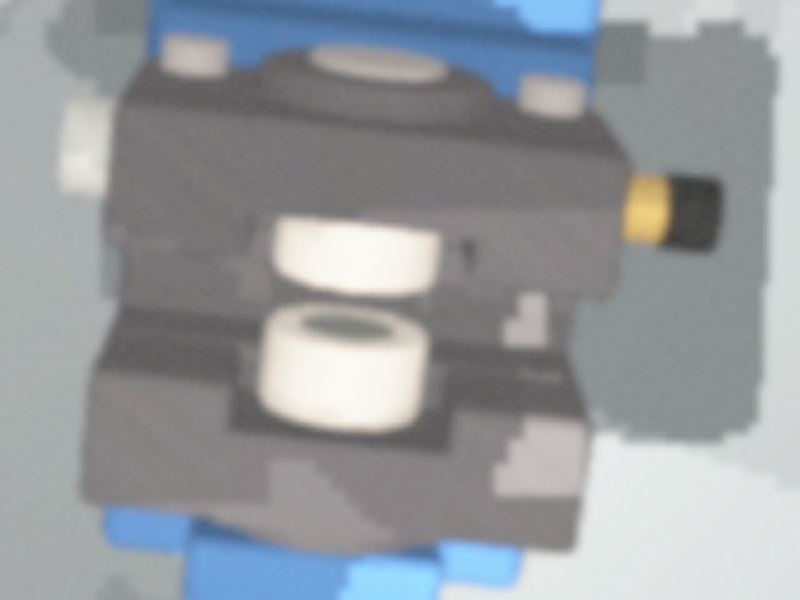

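View pics/w1o.png

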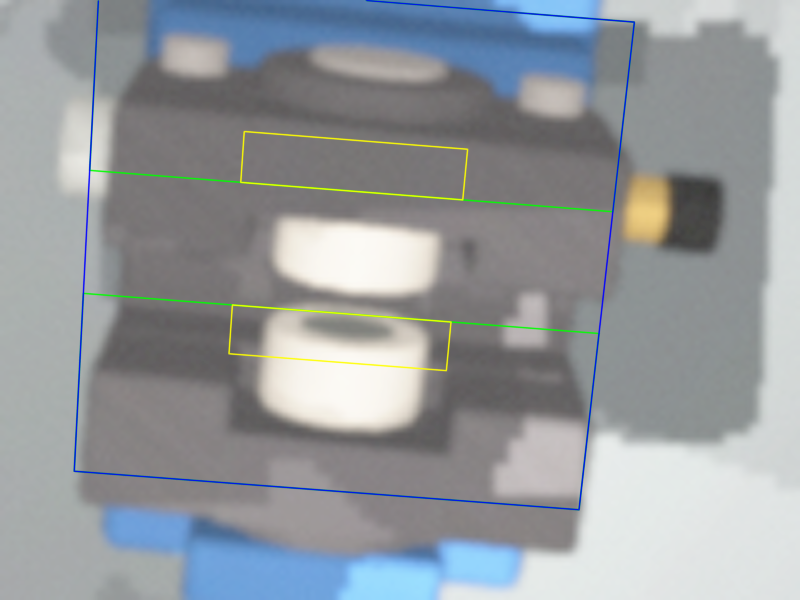

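```bash
cat > fitcal.py <<'E'
from h import *
from scipy.optimize import least_squares
def calw(p):
    F=frame(p[:3]); ho=p[3]; L=[]
    for sy in (1,-1):
        L.append((F(rect(33,(ho-8)/2,84,0,sy*(ho+8)/2)),(0,255,0)))
        L.append((F(rect(14,3.25,84,0,sy*11.25)),(0,255,255)))
    return L
def fit(cm,pts,off,f,p0,fixho=None):
    M=np.array([m for m,_ in pts],float); U=(np.array([u for _,u in pts],float)+.5)/f-.5+off
    def P(p):
        X=np.column_stack([M[:,0],np.where(abs(M[:,1])==99,np.sign(M[:,1])*p[3],M[:,1]),np.full(len(M),84.)]); return frame(p[:3])(X)
    r=least_squares(lambda p:(proj(cm,P(p))-U).ravel(),p0,loss="soft_l1")
    return r.x,(proj(cm,P(r.x))-U)
E
python3 - <<'E'
from fitcal import *
np.set_printoptions(precision=2,suppress=True)
cm,im=camz("w1.npz")
pts=[((-33,8),(105,240)),((33,8),(612,297)),((-33,99),(113,107)),((33,99),(628,158)),((-33,-8),(95,372)),((33,-8),(588,420)),((-33,-99),(82,500)),((33,-99),(577,550)),((-14,-14.5),(230,430)),((14,-14.5),(450,452))]
p,r=fit(cm,pts,[250,183],5,[535,-205,-.1,26]); print(p); print(r)
cv2.imwrite("pics/w1o2.png",draw(cm,im,calw(p),(250,183,410,303),5))
E
```

```text
[ 535.62 -204.69   -0.1    26.2 ]
[[-1.3   1.39]
 [ 0.67  0.45]
 [-0.72 -0.28]
 [ 1.37  0.33]
 [-1.16 -0.91]
 [ 2.15 -0.34]
 [-0.61  0.07]
 [ 0.69 -0.07]
 [ 0.39 -0.01]
 [-0.62 -0.14]]
```

View pics/w1o2.png

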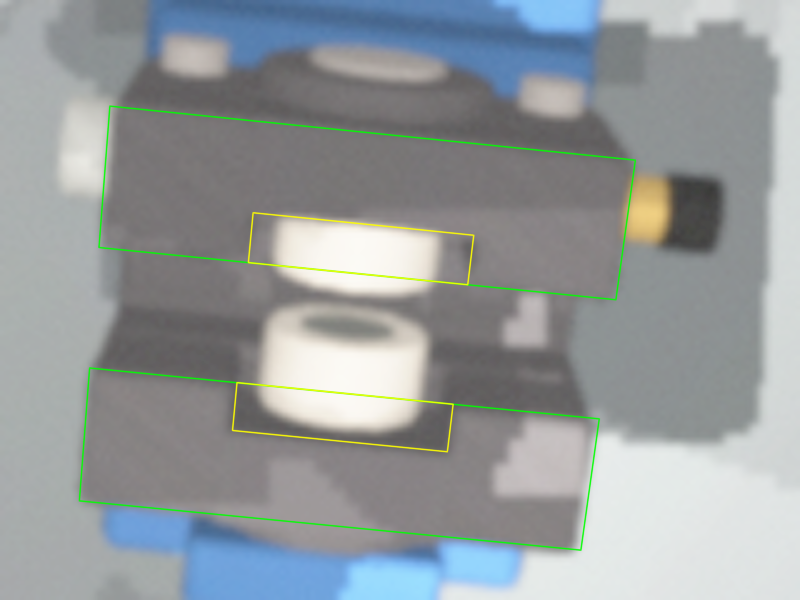

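Run:
```python
from fitcal import *
np.set_printoptions(precision=2,suppress=True)
cm,im=camz("w1.npz"); p=[535.6,-204.7,-.1]
for u in [(348,304),(356,293)]:
    X=back(cm,(np.array(u)+.5)/5-.5+[250,183],77); c,s=np.cos(-p[2]),np.sin(-p[2]); d=X[:2]-p[:2]
    print(X,c*d[0]-s*d[1],s*d[0]+c*d[1])
```

```text
[ 535.2  -202.66   77.  ] -0.5982286241611333 1.9896737144699381
[ 536.25 -201.17   77.  ] 0.29349100248846327 3.5754642917073443
```

Call:
{"method": "jog_arm", "body": {"series": [{"dx": 0.004,"dy": 0.012,"dz": 0.001,"rx": 0,"ry": 0,"rz": -6,"gripper": 0.5},{"dx": 0.004,"dy": 0.024,"dz": 0.001,"rx": 0,"ry": 0,"rz": -8,"gripper": 0.5},{"dx": 0.005,"dy": 0.025,"dz": 0.001,"rx": 0,"ry": 0,"rz": -8,"gripper": 0.5},{"dx": 0.005,"dy": 0.026,"dz": 0.001,"rx": 0,"ry": 0,"rz": -8,"gripper": 0.5},{"dx": 0.005,"dy": 0.028,"dz": 0.001,"rx": 0,"ry": 0,"rz": -8,"gripper": 0.5},{"dx": 0.005,"dy": 0.028,"dz": 0.001,"rx": 0,"ry": 0,"rz": -8,"gripper": 0.5},{"dx": 0.005,"dy": 0.026,"dz": 0.001,"rx": 0,"ry": 0,"rz": -8,"gripper": 0.5},{"dx": 0.005,"dy": 0.025,"dz": 0.001,"rx": 0,"ry": 0,"rz": -8,"gripper": 0.5},{"dx": 0.005,"dy": 0.024,"dz": 0.001,"rx": 0,"ry": 0,"rz": -8,"gripper": 0.5},{"dx": 0.005,"dy": 0.012,"dz": 0.001,"rx": 0,"ry": 0,"rz": -7.7,"gripper": 0.5},{"dx": 0,"dy": 0,"dz": 0,"rx": 0,"ry": 0,"rz": 0,"gripper": 0.5},{"dx": 0,"dy": 0,"dz": 0,"rx": 0,"ry": 0,"rz": 0,"gripper": 0.5}]}}

```text
t: 2.25
eef_pos: [582.9, 30.8, 195.7]
tcp_rot: [-1.571, -0.0, -1.35]
ft_force: [-0.6, -0.5, 0.0]
opening: 0.498
```

```bash
cat > shot.py <<'E'
import sys
from h import *
def shot(n):
    st=env.state(); print(st["t"],st["eef_pos"].round(2),st["tcp_rot"].round(4),st["opening"],abs(st["qvel"]).max().round(4),st["ft_force"].round(2),st["joints"].round(2))
    im=env.read_camera("wrist"); np.savez(n+".npz",im=im,pos=st["eef_pos"],rot=st["tcp_rot"]); cv2.imwrite(f"pics/{n}.png",im[:,:,::-1])
if __name__=="__main__": shot(sys.argv[1])
E
python3 shot.py w2
```

```text
2.25 [582.87  30.84 195.67] [-1.5708e+00 -2.0000e-04 -1.3501e+00] 0.4983662444692564 0.024 [-0.63 -0.49  0.02] [-0.06  0.46  1.7  -0.    0.98  1.29]
```

View pics/w2.png

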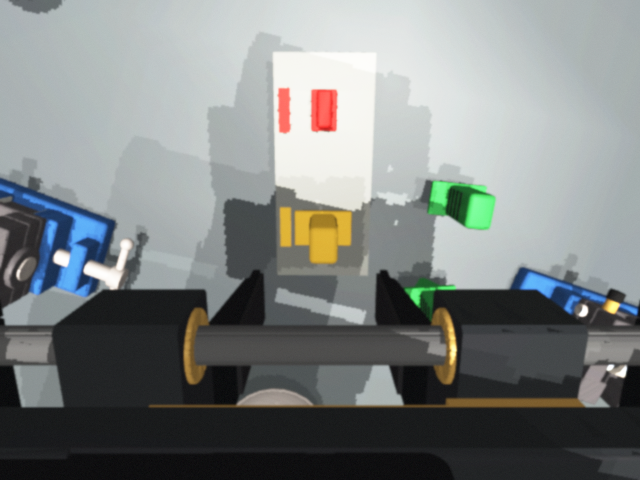

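Run:
```python
from h import *
np.set_printoptions(precision=2,suppress=True)
cm,im=camz("w2.npz")
cv2.imwrite("pics/w2z.png",draw(cm,im,[],(265,190,385,290),6))
```

```text
(no output)
```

View pics/w2z.png

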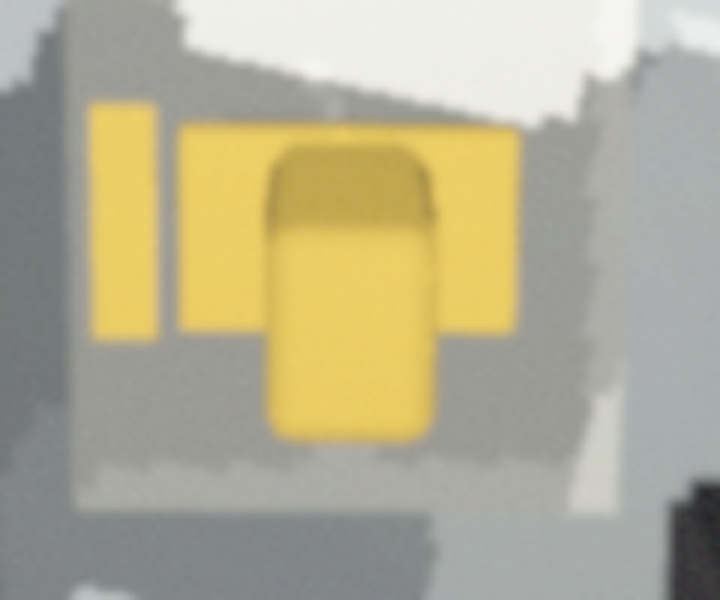

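Run:
```python
from h import *
np.set_printoptions(precision=2,suppress=True)
cm,im=camz("w2.npz"); d=np.load("w2.npz"); R=Rot.from_euler("xyz",d["rot"]).as_matrix()
def b(u,z):
    X=back(cm,(np.array(u)+.5)/6-.5+[265,190],z); return X
for n,us,z in [("handle",[(267,225),(437,225),(437,440),(267,440)],99),("collar",[(178,123),(520,123),(518,332),(180,332)],49)]:
    P=np.array([b(u,z) for u in us]); c=P.mean(0); print(n,c,"tool",R.T@(c-d["pos"]),[np.linalg.norm(P[i]-P[(i+1)%4]).round(1) for i in range(4)])
    e=P[1]-P[0]; print("dir",np.arctan2(e[1],e[0])); e=P[2]-P[3];print("dir",np.arctan2(e[1],e[0]))
```

```text
handle [582.63  28.71  99.  ] tool [ 2.01 96.67 -0.7 ] [np.float64(17.5), np.float64(23.3), np.float64(17.9), np.float64(23.3)]
dir -1.3487033468887237
dir -1.3486821428939009
collar [582.4   28.62  49.  ] tool [  2.04 146.67  -0.94] [np.float64(41.8), np.float64(26.5), np.float64(42.1), np.float64(26.5)]
dir -1.34871309270501
dir -1.3486929086909727
```

Call:
{"method": "jog_arm", "body": {"series": [{"dx": 0,"dy": -0.002,"dz": -0.02,"rx": 0,"ry": 0,"rz": 0,"gripper": 0.5},{"dx": 0,"dy": 0,"dz": -0.035,"rx": 0,"ry": 0,"rz": 0,"gripper": 0.5},{"dx": 0,"dy": 0,"dz": -0.035,"rx": 0,"ry": 0,"rz": 0,"gripper": 0.5},{"dx": 0,"dy": 0,"dz": -0.025,"rx": 0,"ry": 0,"rz": 0,"gripper": 0.5},{"dx": 0,"dy": 0,"dz": -0.014,"rx": 0,"ry": 0,"rz": 0,"gripper": 0.5},{"dx": 0,"dy": 0,"dz": 0,"rx": 0,"ry": 0,"rz": 0,"gripper": 0.5},{"dx": 0,"dy": 0,"dz": 0,"rx": 0,"ry": 0,"rz": 0,"gripper": 0.5}]}}

```text
t: 3.0
eef_pos: [583.4, 27.7, 67.5]
tcp_rot: [-1.57, -0.0, -1.356]
ft_force: [-0.0, 1.3, 0.4]
opening: 0.498
```

```bash
python3 shot.py w3
```

```text
3.0 [583.45  27.73  67.46] [-1.5700e+00 -3.0000e-04 -1.3555e+00] 0.49777586553073966 0.0167 [-0.03  1.33  0.36] [-0.07  0.63  1.81 -0.    0.7   1.29]
```

View pics/w3.png

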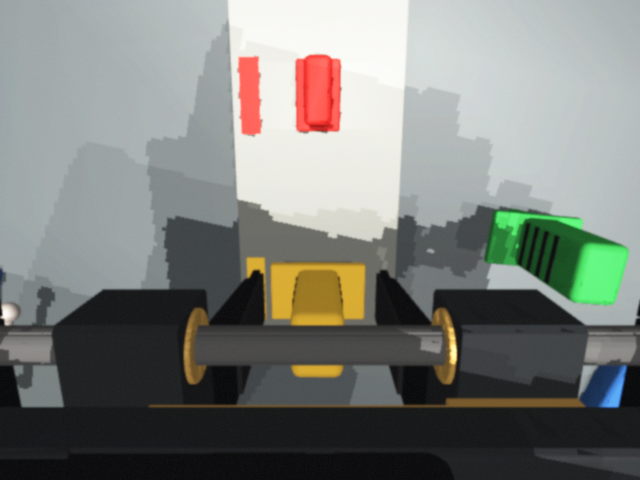

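Call:
{"method": "jog_arm", "body": {"series": [{"dx": 0,"dy": 0,"dz": 0,"rx": 0,"ry": 0,"rz": 0,"gripper": 0.15},{"dx": 0,"dy": 0,"dz": 0,"rx": 0,"ry": 0,"rz": 0,"gripper": 0.1},{"dx": 0,"dy": 0,"dz": 0,"rx": 0,"ry": 0,"rz": 0,"gripper": 0.0},{"dx": 0,"dy": 0,"dz": 0,"rx": 0,"ry": 0,"rz": 0,"gripper": 0.0},{"dx": 0,"dy": 0,"dz": 0,"rx": 0,"ry": 0,"rz": 0,"gripper": 0.0},{"dx": 0,"dy": 0,"dz": 0,"rx": 0,"ry": 0,"rz": 0,"gripper": 0.0}]}}

```text
t: 3.65
eef_pos: [583.1, 28.0, 66.9]
tcp_rot: [-1.571, -0.0, -1.356]
ft_force: [-0.6, -0.4, 3.3]
opening: 0.187
```

```bash
python3 shot.py w4
```

```text
3.65 [583.07  28.02  66.87] [-1.5706e+00 -1.0000e-04 -1.3561e+00] 0.1874584530897136 0.0018 [-0.6  -0.39  3.31] [-0.07  0.63  1.81 -0.    0.7   1.29]
```

View pics/w4.png

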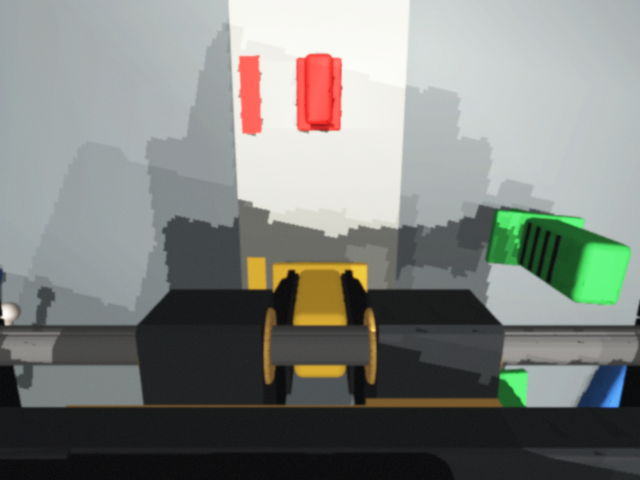

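Call:
{"method": "jog_arm", "body": {"series": [{"dx": 0,"dy": 0,"dz": 0.01,"rx": 0,"ry": 0,"rz": 0,"gripper": 0.0},{"dx": 0,"dy": 0,"dz": 0.03,"rx": 0,"ry": 0,"rz": 0,"gripper": 0.0},{"dx": 0,"dy": 0,"dz": 0.035,"rx": 0,"ry": 0,"rz": 0,"gripper": 0.0},{"dx": 0,"dy": 0,"dz": 0.035,"rx": 0,"ry": 0,"rz": 0,"gripper": 0.0},{"dx": 0,"dy": 0,"dz": 0.018,"rx": 0,"ry": 0,"rz": 0,"gripper": 0.0},{"dx": -0.003,"dy": -0.015,"dz": 0,"rx": 0,"ry": 0,"rz": -2,"gripper": 0.0},{"dx": -0.007,"dy": -0.036,"dz": 0,"rx": 0,"ry": 0,"rz": -3,"gripper": 0.0},{"dx": -0.009,"dy": -0.044,"dz": 0,"rx": 0,"ry": 0,"rz": -3,"gripper": 0.0},{"dx": -0.009,"dy": -0.044,"dz": 0,"rx": 0,"ry": 0,"rz": -3,"gripper": 0.0},{"dx": -0.009,"dy": -0.044,"dz": 0,"rx": 0,"ry": 0,"rz": -3,"gripper": 0.0},{"dx": -0.007,"dy": -0.034,"dz": 0,"rx": 0,"ry": 0,"rz": -2,"gripper": 0.0},{"dx": -0.0035,"dy": -0.016,"dz": 0,"rx": 0,"ry": 0,"rz": -2,"gripper": 0.0}]}}

```text
t: 4.9
eef_pos: [534.0, -208.1, 193.6]
tcp_rot: [-1.572, 0.0, -1.676]
ft_force: [0.2, -0.2, -1.1]
opening: 0.187
```

Call:
{"method": "jog_arm", "body": {"series": [{"dx": 0,"dy": 0,"dz": 0,"rx": 0,"ry": 0,"rz": 0,"gripper": 0.0},{"dx": 0,"dy": 0,"dz": 0,"rx": 0,"ry": 0,"rz": 0,"gripper": 0.0},{"dx": 0,"dy": 0,"dz": 0,"rx": 0,"ry": 0,"rz": 0,"gripper": 0.0}]}}

```text
t: 5.2
eef_pos: [535.6, -203.8, 194.4]
tcp_rot: [-1.571, 0.0, -1.669]
ft_force: [0.1, -0.4, -0.5]
opening: 0.189
```

```bash
python3 shot.py w5; python3 -c "
from h import *
cm,im=camz('w5.npz'); cv2.imwrite('pics/w5z.png',draw(cm,im,[],(240,180,400,300),5))"
```

```text
5.2 [ 535.6  -203.83  194.43] [-1.5713e+00  3.0000e-04 -1.6689e+00] 0.18904718492809403 0.0079 [ 0.06 -0.37 -0.47] [-0.48  0.45  1.72  0.    0.97  1.19]
```

View pics/w5.png

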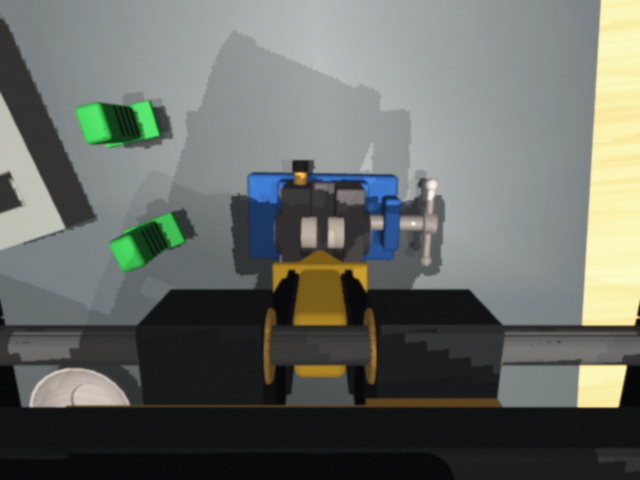

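View pics/w5z.png

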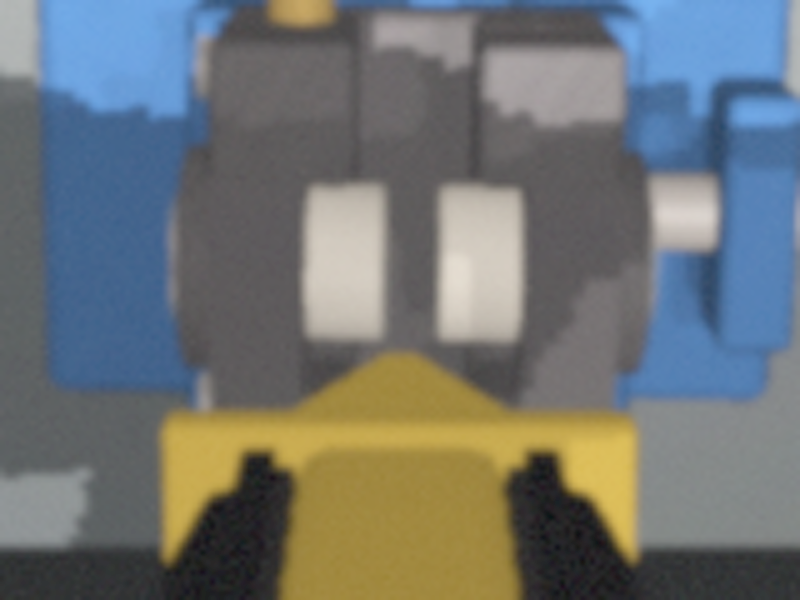

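Run:
```python
from h import *
cm,im=camz('w5.npz')
z=im[180:264,278:370]; z=cv2.resize(z,None,fx=7,fy=7,interpolation=cv2.INTER_CUBIC)
z=cv2.convertScaleAbs(255*(z/255.)**0.5,alpha=1.0)
l=cv2.cvtColor(z,cv2.COLOR_BGR2LAB); l[:,:,0]=cv2.createCLAHE(4,(4,4)).apply(l[:,:,0]); z=cv2.cvtColor(l,cv2.COLOR_LAB2BGR)
cv2.imwrite("pics/w5y.png",z)
```

```text
(no output)
```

View pics/w5y.png

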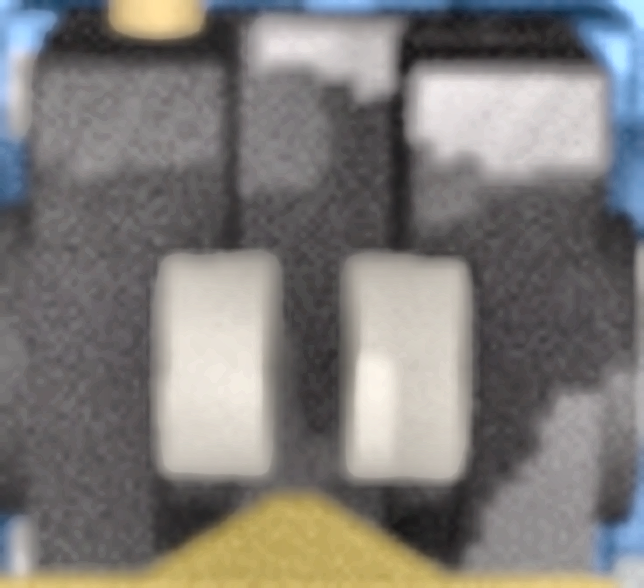

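Run:
```python
from h import *
from scipy.signal import find_peaks
cm,im=camz('w5.npz')
g=im.astype(float).mean(2)
for r0,r1 in [(190,194),(194,198),(198,202),(202,206),(206,210),(210,214),(216,232),(232,246),(250,254)]:
    x=np.arange(270,380,.1); 
    pr=np.interp(x,np.arange(640),cv2.GaussianBlur(g[r0:r1].mean(0).reshape(1,-1),(0,0),.7)[0]); d=np.gradient(pr,.1)
    d=cv2.GaussianBlur(d.reshape(1,-1),(0,0),4)[0]
    out=[]
    for s in (1,-1):
        k,_=find_peaks(s*d,height=3,prominence=2); out+= [(round(x[i],1),round(d[i])) for i in k]
    print(r0,r1,sorted(out))
```

```text
190 194 [(np.float64(276.2), -6), (np.float64(280.9), -17), (np.float64(309.2), -4), (np.float64(311.9), 6), (np.float64(322.6), 3), (np.float64(328.4), 11), (np.float64(333.4), -16), (np.float64(336.6), 20), (np.float64(365.3), 6), (np.float64(369.2), 6)]
194 198 [(np.float64(276.4), -13), (np.float64(281.0), -13), (np.float64(309.3), -4), (np.float64(311.9), 4), (np.float64(332.6), -3), (np.float64(336.4), 24), (np.float64(363.4), -8), (np.float64(368.7), 5), (np.float64(377.4), 8)]
198 202 [(np.float64(276.6), -20), (np.float64(280.6), -5), (np.float64(309.1), -4), (np.float64(311.8), 5), (np.float64(333.0), -3), (np.float64(336.4), 16), (np.float64(364.1), -16), (np.float64(377.5), 16)]
202 206 [(np.float64(276.5), -7), (np.float64(280.5), -4), (np.float64(311.7), 5), (np.float64(333.4), -5), (np.float64(336.4), 7), (np.float64(346.3), 11), (np.float64(353.6), -5), (np.float64(363.5), -8), (np.float64(368.2), 5), (np.float64(377.3), 4)]
206 210 [(np.float64(276.0), -3), (np.float64(311.7), 4), (np.float64(333.3), -5), (np.float64(336.3), 7), (np.float64(367.4), 9)]
210 214 [(np.float64(276.4), -5), (np.float64(282.4), 4), (np.float64(311.9), 3), (np.float64(333.1), -5), (np.float64(336.0), 5), (np.float64(368.2), 8)]
216 232 [(np.float64(272.4), 4), (np.float64(275.3), -8), (np.float64(300.7), 30), (np.float64(316.4), -28), (np.float64(327.6), 31), (np.float64(343.7), -31), (np.float64(369.8), 29)]
232 246 [(np.float64(272.4), 4), (np.float64(275.0), -8), (np.float64(300.5), 36), (np.float64(316.2), -31), (np.float64(327.4), 40), (np.float64(333.6), -7), (np.float64(343.7), -36), (np.float64(354.7), 3), (np.float64(369.5), 11)]
250 254 [(np.float64(276.2), -5), (np.float64(299.5), -4), (np.float64(311.4), 7), (np.float64(325.5), -5), (np.float64(332.2), -4), (np.float64(347.2), 6), (np.float64(362.6), -6), (np.float64(367.9), 11)]
```

```bash
cat > fit5.py <<'E'
from h import *
from scipy.optimize import least_squares
np.set_printoptions(precision=3,suppress=True)
cm,im=camz('w5.npz'); d=np.load('w5.npz'); R=Rot.from_euler("xyz",d["rot"]).as_matrix()
# (y,z,row,col)
obs=[(8,84,192,309.2),(8,84,199,309.1),(-8,84,192,336.5),(-8,84,200,336.4),(-8,84,212,336.0),(8,50,192,311.9),(8,50,200,311.8),(8,50,208,311.7),(-8,50,192,333.3),(-8,50,204,333.4),(-8,50,212,333.1),(14.5,77,224,300.7),(14.5,77,239,300.5),(-14.5,77,224,343.7),(-14.5,77,239,343.7),(26,84,200,280.6),(26,84,192,280.9),(-26,84,196,365.0)]
def res(p):
    # p: lateral t (slot centre offset in world y), yaw ; x free since lines
    o=[]
    F=frame((535.6,p[0],p[1]))
    for y,z,r,c in obs:
        A=proj(cm,F([[-30,y,z],[30,y,z]])); t=(r-A[0,1])/(A[1,1]-A[0,1]); o.append(A[0,0]+t*(A[1,0]-A[0,0])-c)
    return np.array(o)
s=least_squares(res,[-204.7,-.1],loss="soft_l1"); print(s.x,s.fun)
# x: far end of jaw top row ~ (63/7+180=189.0,68/7+180=189.7)
F=frame((535.6,*s.x))
print("rows of far end if x0=535.6,hx 32/33:",proj(cm,F([[32,17,84],[32,-17,84],[33,17,84],[33,-17,84]])))
c=np.array([535.6,s.x[0],84]); print("mouth in tool:",R.T@(c-d["pos"]),"tool yaw",d["rot"][2], "rel yaw",s.x[1]-np.pi/2-d["rot"][2])
# nose tip, where it should project
print("tip nominal",proj(cm,(d["pos"]+R@[0,47.,0])[None]))
print("collar corners nominal underside far",proj(cm,np.array([d["pos"]+R@[sx*21,22.,13] for sx in(-1,1)])))
E
python3 fit5.py
```

```text
[-205.192   -0.108] [ 1.211  1.269 -1.054 -1.119 -0.967 -0.523 -0.475 -0.428  0.309 -0.025
  0.118  0.007  0.202  0.406  0.013  1.732  1.348 -1.537]
rows of far end if x0=535.6,hx 32/33: [[296.323 189.293]
 [349.589 189.894]
 [296.319 187.729]
 [349.634 188.331]]
mouth in tool: [  1.39  110.426   0.184] tool yaw -1.6689173835550895 rel yaw -0.009893416922414966
tip nominal [[320.363 269.23 ]]
collar corners nominal underside far [[273.56  259.374]
 [367.461 259.501]]
```

Call:
{"method": "jog_arm", "body": {"series": [{"dx": 0,"dy": 0,"dz": -0.015,"rx": 0,"ry": 0,"rz": -0.6,"gripper": 0.0},{"dx": 0,"dy": 0,"dz": -0.025,"rx": 0,"ry": 0,"rz": 0,"gripper": 0.0},{"dx": 0,"dy": 0,"dz": -0.015,"rx": 0,"ry": 0,"rz": 0,"gripper": 0.0},{"dx": 0,"dy": 0,"dz": 0,"rx": 0,"ry": 0,"rz": 0,"gripper": 0.0},{"dx": 0,"dy": 0,"dz": 0,"rx": 0,"ry": 0,"rz": 0,"gripper": 0.0},{"dx": 0,"dy": 0,"dz": 0,"rx": 0,"ry": 0,"rz": 0,"gripper": 0.0}]}}

```text
t: 5.85
eef_pos: [536.1, -204.8, 140.7]
tcp_rot: [-1.569, -0.001, -1.68]
ft_force: [0.3, -0.2, -0.5]
opening: 0.19
```

```bash
python3 shot.py w6; python3 -c "
from h import *
cm,im=camz('w6.npz'); cv2.imwrite('pics/w6z.png',draw(cm,im,[],(250,160,390,265),5.5))"
```

```text
5.85 [ 536.07 -204.77  140.65] [-1.5694e+00 -7.0000e-04 -1.6800e+00] 0.1900334533467819 0.0039 [ 0.29 -0.22 -0.46] [-0.48  0.52  1.78 -0.    0.84  1.2 ]
```

View pics/w6z.png

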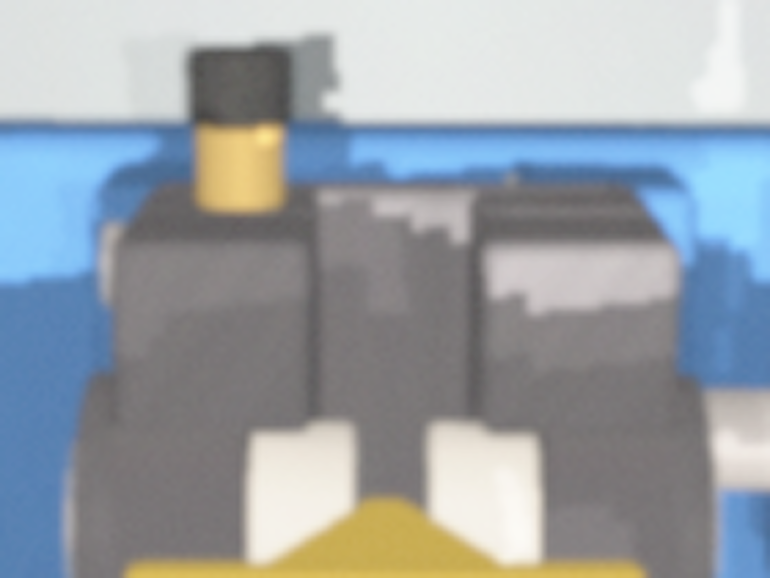

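Run:
```python
from h import *
from scipy.signal import find_peaks
cm,im=camz('w6.npz')
g=im.astype(float).mean(2); print(proj(cm,frame((535.6,-205.2,-.108))([[32,0,84],[14,0,84],[0,0,77]])))
for r0,r1 in [(204,208),(208,212),(212,216),(216,220),(220,224),(224,228),(228,232),(238,244),(244,250),(250,254),(255,258),(264,268)]:
    x=np.arange(255,385,.1); 
    pr=np.interp(x,np.arange(640),cv2.GaussianBlur(g[r0:r1].mean(0).reshape(1,-1),(0,0),.7)[0]); d=np.gradient(pr,.1)
    d=cv2.GaussianBlur(d.reshape(1,-1),(0,0),4)[0]
    out=[]
    for s in (1,-1):
        k,_=find_peaks(s*d,height=3,prominence=2); out+= [(round(float(x[i]),1),round(d[i])) for i in k]
    print(r0,r1,*sorted(out))
```

```text
[[321.22220497 205.1697071 ]
 [321.18434935 238.96945987]
 [321.10265807 260.4475859 ]]
204 208 (265.6, -14) (270.2, -20) (304.6, -7) (307.7, 11) (322.5, -4) (331.2, 3) (334.4, -9) (337.7, 24) (372.7, 3) (375.6, -17) (381.9, 12)
208 212 (264.4, -8) (267.5, 10) (269.9, -17) (305.1, -9) (308.2, 7) (316.4, 4) (322.6, -4) (334.3, -8) (338.1, 34) (372.5, -20) (381.5, 5)
212 216 (267.4, 8) (269.7, -10) (305.2, -8) (308.2, 7) (316.4, 4) (323.6, -5) (334.4, -8) (338.3, 24) (341.8, -5) (345.4, 18) (358.5, -6) (367.5, -6) (371.8, -14) (381.4, 5)
216 220 (305.1, -6) (308.2, 7) (334.5, -8) (337.8, 11) (345.4, 7) (348.7, -4) (371.5, -4)
220 224 (265.8, -3) (304.8, -7) (308.0, 7) (334.4, -8) (337.7, 10) (371.6, -3) (379.4, 4) (382.6, -4)
224 228 (266.4, -4) (305.1, -6) (307.9, 7) (334.3, -8) (337.6, 8) (346.4, 4) (379.3, 4) (382.6, -4)
228 232 (265.3, -8) (271.5, 4) (304.9, -6) (308.0, 7) (334.3, -7) (337.7, 6) (372.2, -3) (377.3, 11)
238 244 (263.5, -7) (295.2, 37) (305.4, 3) (313.9, -36) (327.4, 39) (337.8, -6) (347.4, -34) (379.1, 43)
244 250 (260.5, 6) (263.4, -12) (294.6, 47) (313.9, -44) (327.5, 46) (339.6, 3) (347.6, -48) (379.5, 33)
250 254 (260.5, 12) (263.3, -17) (294.5, 50) (313.5, -35) (323.6, -4) (327.6, 43) (340.8, 4) (347.8, -50) (379.4, 20)
255 258 (260.5, 13) (263.3, -18) (294.5, 50) (308.4, -18) (331.3, 19) (341.4, 4) (347.7, -50) (364.6, -3) (379.4, 19)
264 268 (263.3, -9) (272.2, 21) (366.8, -22) (379.4, 18)
```

```bash
cat > fit6.py <<'E'
from h import *
from scipy.optimize import least_squares
np.set_printoptions(precision=2,suppress=True)
def run(f,obs,wob):
    cm,im=camz(f); d=np.load(f); R=Rot.from_euler("xyz",d["rot"]).as_matrix()
    def res(p):
        o=[]; F=frame((535.6,p[0],p[1]))
        for y,z,r,c in obs:
            y=np.sign(y)*{8:p[2],26:p[3]}.get(abs(y),abs(y)) if z==84 else y
            A=proj(cm,F([[-30,y,z],[30,y,z]])); t=(r-A[0,1])/(A[1,1]-A[0,1]); o.append(A[0,0]+t*(A[1,0]-A[0,0])-c)
        return np.array(o)
    s=least_squares(res,[-204.7,-.1,8,26],loss="soft_l1"); print(s.x,s.fun)
    J=s.jac; print("sig",np.sqrt(np.diag(np.linalg.inv(J.T@J)))*0.3)
    for z in (84,66): print("mouth in tool:",(R.T@(np.array([535.6,s.x[0],z])-d["pos"])),"rel yaw deg",np.degrees(s.x[1]-np.pi/2-d["rot"][2]))
    for n,P,c in wob:
        q=proj(cm,(d["pos"]+R@np.array(P,float))[None])[0]; e=d["pos"]+R@(np.array(P,float)+[1,0,0]); k=proj(cm,e[None])[0,0]-q[0]
        print(n,q,"obs",c,"bias mm",(c-q[0])/k)
if __name__=="__main__":
    obs=[(8,84,206,304.8),(8,84,214,305.1),(8,84,222,305.0),(8,84,230,304.9),(-8,84,206,337.8),(-8,84,214,338.1),(-8,84,222,337.7),(-8,84,230,337.7),
    (8,50,210,308.2),(8,50,222,308.1),(8,50,230,308.0),(-8,50,206,334.4),(-8,50,214,334.4),(-8,50,222,334.4),(-8,50,230,334.3),
    (14.5,77,247,294.6),(14.5,77,256,294.5),(-14.5,77,247,347.6),(-14.5,77,256,347.7),(26,84,210,269.9),(26,84,214,269.7),(-26,84,210,372.4),(-26,84,214,371.8)]
    run("w6.npz",obs,[("tip",(0,47,0),319.85),("collar",(0,19.5,13),319.5)])
E
python3 fit6.py
```

```text
[-205.27   -0.11    8.54   26.49] [-0.06 -0.28 -0.11  0.07  0.05 -0.33 -0.01 -0.09 -0.53 -0.33 -0.17  0.03
 -0.03 -0.1  -0.06  0.07  0.31  0.19 -0.06  0.17  0.49  0.11  0.59]
sig [0.09 0.   0.06 0.09]
mouth in tool: [ 0.51 56.65 -0.49] rel yaw deg 0.12613856534652168
mouth in tool: [ 0.49 74.65 -0.52] rel yaw deg 0.12613856534652168
tip [320.37 269.22] obs 319.85 bias mm -0.26650661980647955
collar [320.53 261.11] obs 319.5 bias mm -0.45619990048003733
```

Call:
{"method": "jog_arm", "body": {"series": [{"dx": -0.0005,"dy": -0.0008,"dz": -0.005,"rx": 0,"ry": 0,"rz": 0,"gripper": 0.0},{"dx": 0,"dy": 0,"dz": -0.008,"rx": 0,"ry": 0,"rz": 0,"gripper": 0.0},{"dx": 0,"dy": 0,"dz": -0.005,"rx": 0,"ry": 0,"rz": 0,"gripper": 0.0},{"dx": 0,"dy": 0,"dz": 0,"rx": 0,"ry": 0,"rz": 0,"gripper": 0.0},{"dx": 0,"dy": 0,"dz": 0,"rx": 0,"ry": 0,"rz": 0,"gripper": 0.0},{"dx": 0,"dy": 0,"dz": 0,"rx": 0,"ry": 0,"rz": 0,"gripper": 0.0}]}}

```text
t: 6.5
eef_pos: [535.1, -205.8, 121.8]
tcp_rot: [-1.571, -0.0, -1.681]
ft_force: [0.8, -0.5, 0.1]
opening: 0.187
```

```bash
python3 shot.py w7
python3 - <<'E'
from h import *
from scipy.signal import find_peaks
cm,im=camz('w7.npz')
cv2.imwrite('pics/w7z.png',draw(cm,im,[],(250,180,390,285),5.5))
g=im.astype(float).mean(2); print(proj(cm,frame((535.6,-205.2,-.108))([[32,0,84],[14,0,84],[0,0,77]])))
for r0,r1 in [(208,212),(212,216),(220,224),(228,232),(236,240),(247,250),(250,254),(256,259),(264,268)]:
    x=np.arange(255,385,.1); 
    pr=np.interp(x,np.arange(640),cv2.GaussianBlur(g[r0:r1].mean(0).reshape(1,-1),(0,0),.7)[0]); d=np.gradient(pr,.1)
    d=cv2.GaussianBlur(d.reshape(1,-1),(0,0),4)[0]
    out=[]
    for s in (1,-1):
        k,_=find_peaks(s*d,height=3,prominence=2); out+= [(round(float(x[i]),1),round(d[i])) for i in k]
    print(r0,r1,*sorted(out))
E
```

```text
6.5 [ 535.11 -205.82  121.76] [-1.5706e+00 -2.0000e-04 -1.6807e+00] 0.18670439628891602 0.0023 [ 0.78 -0.46  0.06] [-0.48  0.54  1.79 -0.    0.8   1.2 ]
[[318.96795365 210.17989138]
 [319.00093459 246.92770537]
 [319.04199615 269.85432755]]
208 212 (259.7, -14) (263.4, -16) (301.3, -8) (304.5, 13) (320.3, -3) (333.4, -6) (337.0, 17) (376.5, -9) (379.4, 6)
212 216 (258.1, -8) (260.7, 3) (263.2, -13) (301.4, -9) (304.6, 9) (333.4, -6) (336.9, 26) (374.7, -18) (378.7, 7)
220 224 (260.5, -3) (265.2, 3) (301.5, -8) (304.7, 8) (333.5, -9) (336.8, 11) (349.5, 14) (358.5, -7) (367.5, -5) (373.5, -5)
228 232 (260.5, -5) (264.8, 3) (301.3, -7) (304.8, 8) (333.5, -9) (337.1, 10) (373.3, -4)
236 240 (258.0, -8) (264.3, 4) (301.4, -6) (304.9, 8) (333.4, -8) (336.8, 7) (373.9, -4) (380.0, 20)
247 250 (290.6, 41) (311.4, -37) (325.9, 40) (347.4, -40) (382.0, 28)
250 254 (290.4, 49) (311.2, -37) (314.8, 5) (326.3, 35) (347.6, -47) (382.4, 34)
256 259 (290.2, 52) (305.5, -18) (333.2, 19) (347.8, -51) (382.3, 20)
264 268 (272.1, 22) (366.7, -19) (382.3, 16)
```

View pics/w7z.png

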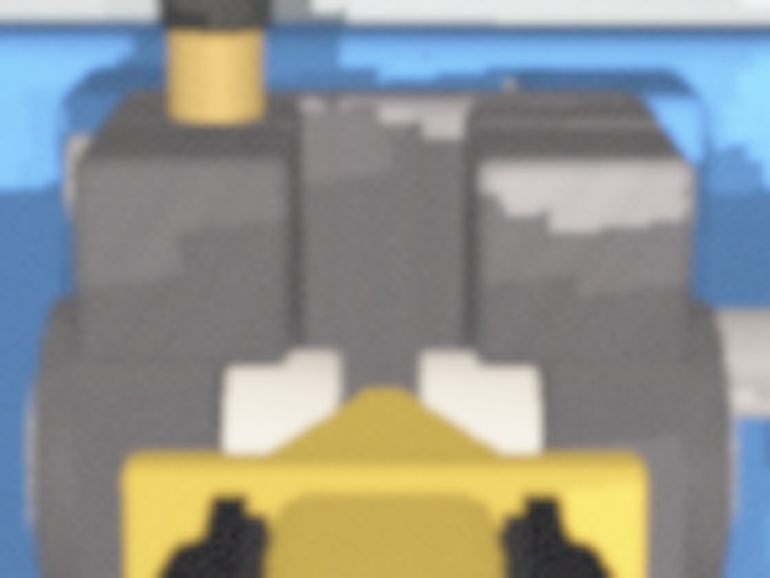

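Call:
{"method": "jog_arm", "body": {"series": [{"dx": 0,"dy": 0.0001,"dz": -0.003,"rx": 0,"ry": 0,"rz": 0,"gripper": 0.0},{"dx": 0,"dy": 0,"dz": -0.004,"rx": 0,"ry": 0,"rz": 0,"gripper": 0.0},{"dx": 0,"dy": 0,"dz": -0.003,"rx": 0,"ry": 0,"rz": 0,"gripper": 0.0},{"dx": 0,"dy": 0,"dz": 0,"rx": 0,"ry": 0,"rz": 0,"gripper": 0.0},{"dx": 0,"dy": 0,"dz": 0,"rx": 0,"ry": 0,"rz": 0,"gripper": 0.0}]}}

```text
t: 7.05
eef_pos: [535.3, -205.8, 111.8]
tcp_rot: [-1.57, -0.0, -1.681]
ft_force: [1.8, 0.4, 3.7]
opening: 0.188
```

Call:
{"method": "jog_arm", "body": {"series": [{"dx": 0,"dy": 0,"dz": -0.002,"rx": 0,"ry": 0,"rz": 0,"gripper": 0.0},{"dx": 0,"dy": 0,"dz": -0.002,"rx": 0,"ry": 0,"rz": 0,"gripper": 0.0},{"dx": 0,"dy": 0,"dz": 0,"rx": 0,"ry": 0,"rz": 0,"gripper": 0.0},{"dx": 0,"dy": 0,"dz": 0,"rx": 0,"ry": 0,"rz": 0,"gripper": 0.0}]}}

```text
t: 7.45
eef_pos: [535.5, -205.8, 108.1]
tcp_rot: [-1.569, -0.001, -1.681]
ft_force: [2.4, 1.2, 6.2]
opening: 0.187
```

```bash
python3 shot.py w8
python3 - <<'E'
from h import *
cm,im=camz('w8.npz')
cv2.imwrite('pics/w8z.png',draw(cm,im,[],(250,190,390,295),5.5))
E
```

```text
7.45 [ 535.52 -205.85  108.09] [-1.5693e+00 -6.0000e-04 -1.6808e+00] 0.18654012631265768 0.0033 [2.41 1.23 6.16] [-0.48  0.56  1.8   0.    0.77  1.2 ]
```

View pics/w8z.png

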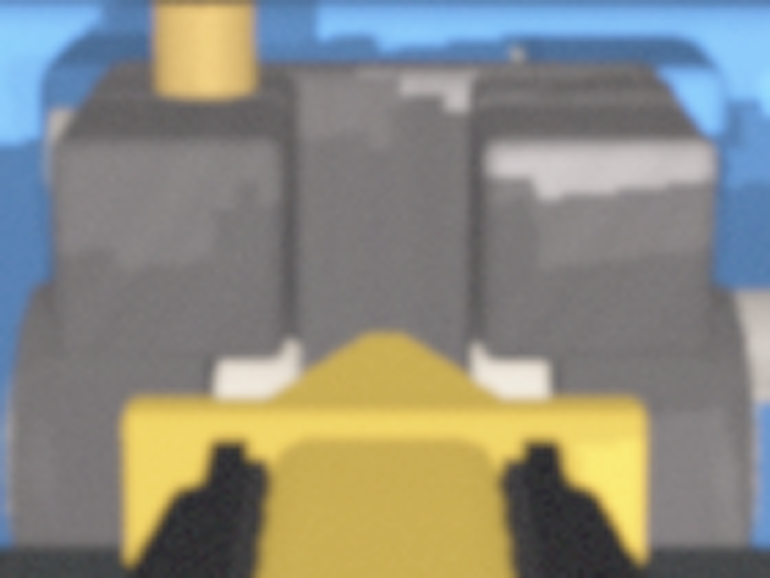

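Call:
{"method": "jog_arm", "body": {"series": [{"dx": 0,"dy": 0,"dz": -0.001,"rx": 0,"ry": 0,"rz": 0,"gripper": 0.0},{"dx": 0,"dy": 0,"dz": -0.001,"rx": 0,"ry": 0,"rz": 0,"gripper": 0.0},{"dx": 0,"dy": 0,"dz": 0,"rx": 0,"ry": 0,"rz": 0,"gripper": 0.0},{"dx": 0,"dy": 0,"dz": 0,"rx": 0,"ry": 0,"rz": 0,"gripper": 0.0}]}}

```text
t: 7.9
eef_pos: [535.7, -206.0, 106.9]
tcp_rot: [-1.569, -0.001, -1.681]
ft_force: [-0.8, 1.9, 15.2]
opening: 0.183
```

Call:
{"method": "jog_arm", "body": {"series": [{"dx": 0,"dy": 0,"dz": -0.001,"rx": 0,"ry": 0,"rz": 0,"gripper": 0.0},{"dx": 0,"dy": 0,"dz": 0,"rx": 0,"ry": 0,"rz": 0,"gripper": 0.0},{"dx": 0,"dy": 0,"dz": 0,"rx": 0,"ry": 0,"rz": 0,"gripper": 0.0}]}}

```text
t: 8.2
eef_pos: [535.7, -206.0, 106.8]
tcp_rot: [-1.568, -0.001, -1.681]
ft_force: [-4.0, 2.7, 24.6]
opening: 0.187
```

```bash
python3 shot.py w9
python3 - <<'E'
from h import *
cm,im=camz('w9.npz')
a=draw(cm,im,[],(250,190,390,295),5.5)
cv2.imwrite('pics/w9z.png',a)
s=env.read_camera("side")[:,:,::-1]; cv2.imwrite("pics/s9.png",cv2.resize(s[150:270,290:430],None,fx=5,fy=5,interpolation=cv2.INTER_CUBIC))
E
```

```text
8.2 [ 535.69 -205.98  106.84] [-1.5680e+00 -1.1000e-03 -1.6808e+00] 0.18713977897242676 0.0033 [-3.98  2.7  24.63] [-0.48  0.56  1.81 -0.    0.77  1.2 ]
```

View pics/w9z.png

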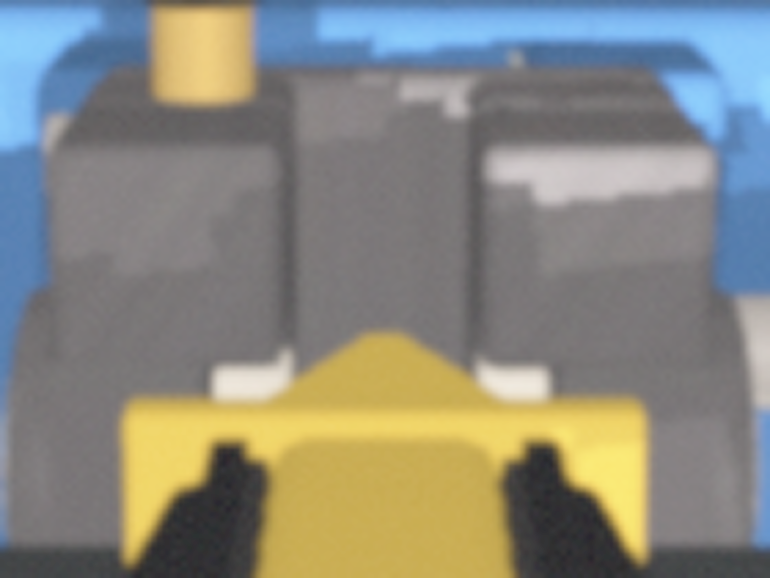

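View pics/s9.png

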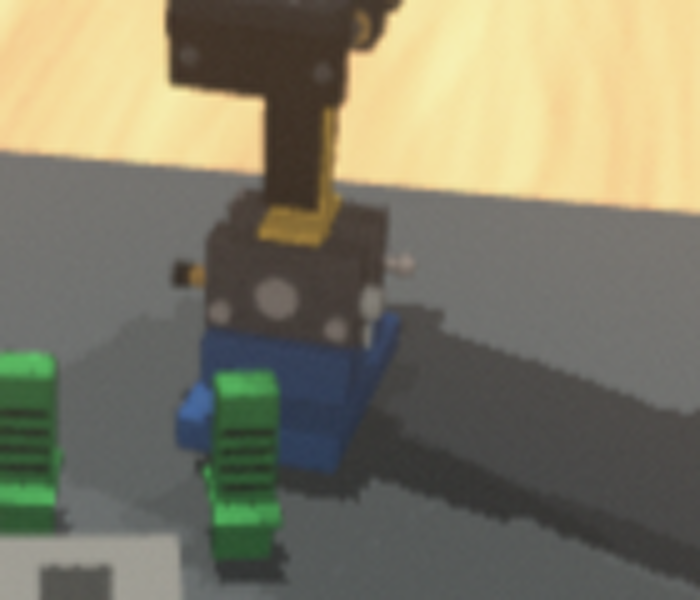

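Run:
```python
from h import *
from scipy.signal import find_peaks
cm,im=camz('w9.npz')
g=im.astype(float).mean(2)
for r0,r1 in [(222,226),(230,234),(238,242),(246,250),(252,254),(255,258),(258,261),(266,269)]:
    x=np.arange(255,385,.1); 
    pr=np.interp(x,np.arange(640),cv2.GaussianBlur(g[r0:r1].mean(0).reshape(1,-1),(0,0),.7)[0]); d=np.gradient(pr,.1)
    d=cv2.GaussianBlur(d.reshape(1,-1),(0,0),4)[0]
    out=[]
    for s in (1,-1):
        k,_=find_peaks(s*d,height=3,prominence=2); out+= [(round(float(x[i]),1),round(d[i])) for i in k]
    print(r0,r1,*sorted(out))
z=im[235:270,280:360]; cv2.imwrite("pics/w9y.png",cv2.resize(z,None,fx=9,fy=9,interpolation=cv2.INTER_CUBIC))
```

```text
222 226 (300.0, -8) (303.6, 8) (334.3, -8) (338.2, 16) (346.5, 18) (361.6, -4) (371.6, -5) (377.7, -11) (381.7, 9)
230 234 (260.2, 3) (287.6, -4) (300.1, -7) (303.5, 9) (334.4, -8) (337.7, 7) (346.8, 3)
238 242 (300.2, -6) (303.6, 9) (334.2, -8) (337.6, 7) (380.1, 6)
246 250 (260.3, 3) (300.0, -5) (303.6, 8) (334.0, -7) (337.7, 6) (377.4, -3)
252 254 (260.5, 4) (300.3, 5) (302.6, -5) (312.5, 7) (325.7, -9) (333.6, -6) (338.4, 3)
255 258 (288.6, 19) (299.5, 11) (302.6, -30) (306.6, 8) (332.7, -9) (336.2, 23) (339.4, -7) (348.9, -16)
258 261 (288.4, 48) (302.0, -26) (336.8, 28) (349.3, -44)
266 269 (271.8, 24) (349.6, 3) (366.8, -23) (381.7, -4)
```

View pics/w9y.png

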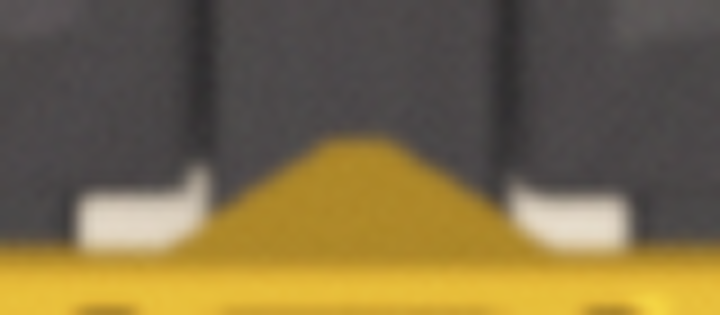

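Call:
{"method": "jog_arm", "body": {"series": [{"dx": 0,"dy": 0,"dz": 0.003,"rx": 0,"ry": 0,"rz": 0,"gripper": 0.0},{"dx": 0,"dy": 0.0004,"dz": 0,"rx": 0,"ry": 0,"rz": 0,"gripper": 0.0},{"dx": 0,"dy": 0,"dz": 0,"rx": 0,"ry": 0,"rz": 0,"gripper": 0.0},{"dx": 0,"dy": 0,"dz": -0.001,"rx": 0,"ry": 0,"rz": 0,"gripper": 0.0},{"dx": 0,"dy": 0,"dz": -0.001,"rx": 0,"ry": 0,"rz": 0,"gripper": 0.0},{"dx": 0,"dy": 0,"dz": -0.001,"rx": 0,"ry": 0,"rz": 0,"gripper": 0.0},{"dx": 0,"dy": 0,"dz": 0,"rx": 0,"ry": 0,"rz": 0,"gripper": 0.0},{"dx": 0,"dy": 0,"dz": 0,"rx": 0,"ry": 0,"rz": 0,"gripper": 0.0}]}}

```text
t: 9.1
eef_pos: [535.5, -205.6, 106.8]
tcp_rot: [-1.568, -0.001, -1.681]
ft_force: [-4.7, 0.9, 27.4]
opening: 0.187
```

```bash
python3 shot.py w10
python3 - <<'E'
from h import *
from scipy.signal import find_peaks
cm,im=camz('w10.npz')
g=im.astype(float).mean(2)
for r0,r1 in [(230,234),(246,250),(252,254),(255,258),(258,261),(266,269)]:
    x=np.arange(255,385,.1); 
    pr=np.interp(x,np.arange(640),cv2.GaussianBlur(g[r0:r1].mean(0).reshape(1,-1),(0,0),.7)[0]); d=np.gradient(pr,.1)
    d=cv2.GaussianBlur(d.reshape(1,-1),(0,0),4)[0]
    out=[]
    for s in (1,-1):
        k,_=find_peaks(s*d,height=3,prominence=2); out+= [(round(float(x[i]),1),round(d[i])) for i in k]
    print(r0,r1,*sorted(out))
z=im[235:270,280:360]; cv2.imwrite("pics/w10y.png",cv2.resize(z,None,fx=9,fy=9,interpolation=cv2.INTER_CUBIC))
E
```

```text
9.1 [ 535.55 -205.65  106.81] [-1.5683e+00 -1.2000e-03 -1.6807e+00] 0.18692527196455425 0.0014 [-4.68  0.91 27.42] [-0.48  0.56  1.81 -0.    0.77  1.2 ]
230 234 (257.4, -4) (260.9, 4) (288.6, -4) (300.7, -7) (304.3, 8) (334.7, -8) (338.7, 6) (347.7, 4) (378.5, -5) (381.6, 4)
246 250 (260.6, 3) (300.6, -5) (304.2, 7) (334.5, -8) (338.4, 6)
252 254 (300.6, 3) (302.7, -5) (305.4, 4) (311.7, 8) (325.8, -8) (333.9, -3) (336.2, 6) (338.4, -4)
255 258 (289.4, 22) (299.5, 7) (302.6, -31) (306.2, 9) (332.6, -7) (336.3, 33) (339.6, -12) (349.6, -21)
258 261 (288.9, 45) (301.9, -26) (337.1, 29) (349.9, -47)
266 269 (271.9, 24) (366.8, -22) (382.4, -4)
```

View pics/w10y.png

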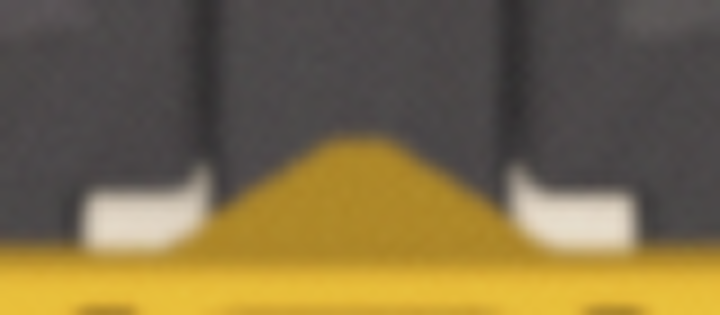

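Call:
{"method": "jog_arm", "body": {"series": [{"dx": 0,"dy": 0,"dz": 0,"rx": 0,"ry": 0,"rz": 0,"gripper": 0.0},{"dx": 0,"dy": 0,"dz": 0,"rx": 0,"ry": 0,"rz": 0,"gripper": 0.0},{"dx": 0,"dy": 0,"dz": 0,"rx": 0,"ry": 0,"rz": 0,"gripper": 0.0},{"dx": 0,"dy": 0,"dz": 0,"rx": 0,"ry": 0,"rz": 0,"gripper": 0.0},{"dx": 0,"dy": 0,"dz": 0,"rx": 0,"ry": 0,"rz": 0,"gripper": 0.0},{"dx": 0,"dy": 0,"dz": 0,"rx": 0,"ry": 0,"rz": 0,"gripper": 0.0}]}}

```text
t: 9.75
eef_pos: [535.5, -205.7, 106.8]
tcp_rot: [-1.568, -0.001, -1.681]
ft_force: [-4.8, 2.1, 26.6]
opening: 0.187
```

```bash
python3 shot.py w11
python3 - <<'E'
from h import *
s=env.read_camera("scene")[:,:,::-1]; cv2.imwrite("pics/sc11.png",s)
d=env.read_camera("side")[:,:,::-1]; cv2.imwrite("pics/s11.png",d)
E
```

```text
9.75 [ 535.55 -205.66  106.83] [-1.5683e+00 -1.2000e-03 -1.6807e+00] 0.18743929265945858 0.0015 [-4.76  2.11 26.6 ] [-0.48  0.56  1.81 -0.    0.77  1.2 ]
```

View pics/sc11.png

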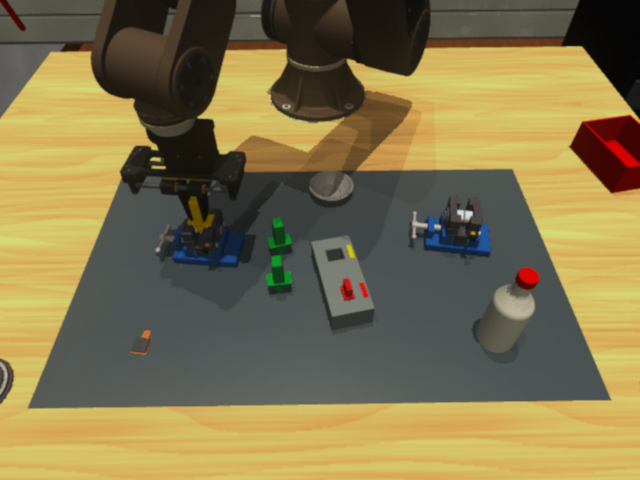

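View pics/s11.png

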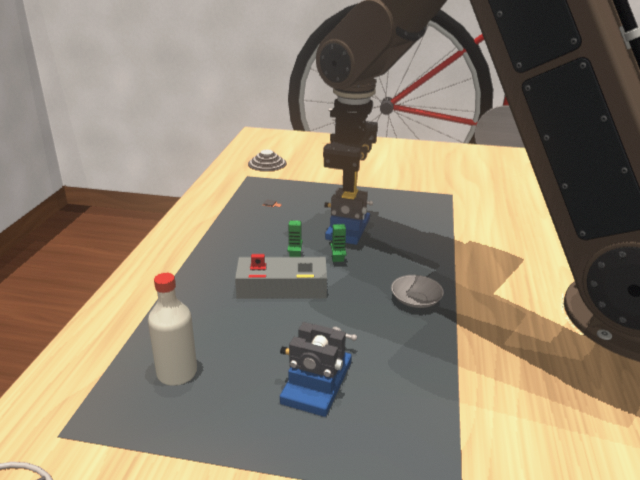

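```bash
python3 -c "
from cell import env
print(env.job_done())"
```

```text
the job is handed in; nothing more can be done
None
```

The yellow wedge is seated, nose down, in the caliper on the robot's right (-y side). I handed the job in at about 10 s with the arm still holding it pressed down.

- **Choice of caliper:** I measured the piston gap in this caliper at about 7 mm. I judged the other one only from the scene picture, where its pistons nearly touch. I did not measure its gap.
- **First press:** the wedge sat about 0.2 mm off centre toward -y. I eased it up, shifted it 0.4 mm toward +y and pressed it down again.
- **Collar seated:** the tool stopped at z = 106.8 mm, against about 106.9 mm expected for the collar on the caliper. The reading held for 0.6 s at about 27 N down, with 1–2 N sideways across the slot and about -5 N in x, and no slip in the grip.
- **Pistons:** in the wrist picture the collar and both piston faces are centred on the slot to about 0.1 mm. One reading, at the nose tip, was about 0.3 mm off. Each piston face measured about 8.06 mm from the centre. That is flush (8.0 mm) within the picture's blur, but less than the 0.5 mm past flush the task predicts, so I could not confirm how deep they are.
- **Bystanders:** the bleed block, dish, bottle and old pad look untouched in the last scene and side pictures.

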